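# Hang a test panel to drain on a swivel hook

### The job

First turn the swivel hook of the draining stand so that it points straight out over the middle of the drip tray. Then take the test panel with the window from the rack and hang it by its window on that hook, leaving it hanging freely and upright over the tray. Leave the panel without a window in the rack, and do not disturb the beaker or the violet plastic cell.

Things in the scene. Friction and masses are not known exactly. Their poses are not given: they have to be found in the camera images.
- stand: Draining stand, fixed. Origin: on the bench, on the axis of its upright post (16 mm diameter, 150 mm high, carrying the turning hook head). The white drip tray lies on the stand's own -x side: its middle line runs along -x from the post; inside it spans x -148 to -24 mm, y -50 to +50 mm; its rim is 23 mm above the bench.
- swivel (a joint): Angle (rad) of the hook about the post. 0 (or 6.28): it points along the stand's -x, straight over the tray's middle line. Grows counter-clockwise seen from above; starts between 1.2 and 5.08, can turn from -1.0 to 7.28, so either way round leads to the tray. Friction about 0.12 N m (2 N pushed at 60 mm from the axis); stays where it is left.
- hook_head (a point): Top of the dark round hook head (32 mm diameter) on the post axis, 172 mm above the bench. From the head one level round steel arm, 10 mm thick, middle line 163 mm above the bench, runs outward and bends up into a tip. Axes as hook_seat.
- hook_seat (a point): Top of the level hook arm, 55 mm from the post axis, 168 mm above the bench: where a thing hangs. Turns with the hook: its own -x points outward along the arm, z up. The level part of the arm is free from 16 to 88 mm from the axis.
- hook_tip (a point): Centre of the round end of the hook's upturned tip, 100 mm from the post axis, 175 mm above the bench; its highest point is 180 mm above the bench, 12 mm over the arm's top.
- rack: Grey slotted rack, 150 x 104 mm, 38 mm high, fixed. Origin: underside centre. Two slots run along its own y, at x = -42 and x = +42 mm, 8 mm wide, floor 8 mm above the bench. One panel stands in each; which is where changes.
- panel_mid (a point): The test panel to hang: loose, about 0.18 kg, 180 mm tall, upright in a rack slot. This point is half-way up, 90 mm above its lower edge. Own x: normal of its faces; y: width; z: up. Steel plate 70 wide, 6 thick, 80 high; above it a see-through window, then a grey header 70 wide, 12 thick, 14 high, then the grip tongue. Front and back alike.
- panel_tongue (a point): On the grey grip tongue of that panel, 20 mm below the tongue's top and 160 mm above the panel's lower edge. The tongue is 12 mm thick (x), 40 wide (y) and stands 42 high above the header; grip it from above across its 12 mm. Axes as panel_mid.
- panel_eye (a point): Middle of the upper edge of that panel's window, 124 mm above its lower edge, 56 mm below the tongue's top; axes as panel_mid. Window 46 wide, 44 high, upper corners sloping down 8 mm. When hung this edge rests on top of the hook arm and the arm passes through the window along the panel's x, either way round.
- blank_mid (a point): The other panel, half-way up (90 mm above its lower edge): same outline and tongue, but closed steel without a window. Stays in the rack.
- beaker_mid (a point): Small glass beaker, 61 mm wide, 82 mm high; its middle. Bystander.
- cell_mid (a point): Violet clear plastic cell, 84 x 70 x 66 mm; its middle. Bystander.
Mind the look-alikes: they are no part of the job. Leave any green look-alike of the part that bears panel_mid alone.

How it is judged:
By the outcome, as a careful person would: the job done as asked, in the order asked, and still so for the second after the job is handed in, with the robot touching nothing.
It also fails if it takes over 64 s, if anything falls off the work surface, if the arm or the gripper's body presses on something with over 40 N, if the wrist force passes 120 N, or if a joint passes its speed limit or range.

### The arm

A 6-joint arm with a two-finger parallel gripper is mounted at the origin on the work surface; the furniture and walls round the work are solid. World frame = base frame: x ahead of the robot, y to its left, z up, the work surface at z = 0. Lengths are in m, angles in rad, forces in N, time in s.
With the tool pointing down it reaches from about 0.4 to 0.825 m from the base axis. Payload 7 kg.
Tool frame: the origin (TCP) lies between the finger pads; the fingertips stand arm.nose_length ahead of it and the grasp point (between the pads) is the TCP (arm.nose_length is the distance from the TCP to the fingertips, in m); x points along the fingers, z is the direction in which the jaws open and shut, and the axes are right-handed (so a half turn about x gives the same grasp; the last joint's range is limited). The gripper opens to 88 mm and grips with 3 to 60 N. Pads are 19 mm wide; open, the fingers measure 130 mm over their backs; the gripper's body (78 mm by 193 mm) begins 47 mm behind the grasp point.
Start: joints at [1.43, 0.359, 0.012, 0, -1.224, -0.288], TCP at [0.281, 0.614, 0.246] pointing down, gripper open.
Joint ranges: [-3.07, 3.07], [-1.43, 2.12], [-1.02, 1.25], [-3.03, 1.67], [-3.05, -0], [-3.03, 3.03]. Speed limits (rad/s): [2.39, 2.39, 3.01, 3.14, 3.14, 3.14].

### API

Orientations are given as [roll, pitch, yaw] about the fixed x, y, z axes, in that order (R = Rz(yaw) Ry(pitch) Rx(roll)).
In Python, from station import arm, viewer, spotter gives the robot as it stands.
- The arm moves only by the shell command python3 -m handwheel 'ROWS' [FORCE]. ROWS is a JSON object of lists of equal length, an entry for each row: "gripper": the gripper command: -1 is shut, 1 is fully open, values between are in proportion; "travel": the shift along the world's x, y, z each as a share of 500 mm, from -1 to 1, a list of three; "spin": the turn about the world's z as a share of 45 degrees, from -1 to 1. A call has 1 to 20 rows; each row is the pose to reach, as a shift and turn from the pose commanded when the call began; what a row does not reach only later rows make up. A row lasts 1/10 s, in which the tool goes at most 50 mm and 8.59 degrees, less where a joint would pass 70% of its speed; a pose out of reach is approached as far as the arm can. A call with a number of a shift or a turn outside -1 to 1 is refused whole. A call with a gripper value outside its range is refused whole. The fingers move at their own pace and stop on an object; FORCE is the grip in N (left out, the last holds). Time passes only in rows, so rows that repeat a pose let the fingers close. It gives the time, the measured TCP pose, the force and the opening at its end, in the units of the state.
- arm.get_state(): the state, without advancing time (a new reading comes with each control period).
- viewer.grab_frame(name): name is "scene" or "top"; returns a dict with "pixels" (384x512x3 uint8, blue, green, red), "fx", "fy", "cx", "cy" (pixels), "eye" and "attitude" of the camera in the world. Camera axes: x right, y down, z forward; pixel columns grow to the right and rows downward; lengths in m; the calibration is good to about 2 mm. A picture is of the moment at which its call begins. There is no depth.
- arm.job_done(): hands the job in, once; it reports no verdict.
Trained networks look in the newest picture that a camera, given by its name, has taken for a name from the list of things; names that differ only in an ending like _2 or _b are one class to them, and where a whole thing is asked for, a point or a joint stands for the part that bears it (a point fixed in the world has none). Each returns a list of dicts, best first, with "conf" (0 to 1); they miss things now and then, are a little off and sometimes report something else, mostly with a low value. They report only what shows in the picture. A call takes as long as a camera call. They do not tell look-alikes from the thing itself.
- spotter.spot_in(camera, label): "rect" ([left, top, right, bottom] in pixels, round what is visible of it).
- spotter.tip_of(camera, label): "at" ([column, row] in pixels: a listed point, or the origin of a listed thing).
The state is a dict: "t": time; "q": joint angles; "qd": joint speeds; "joint_efforts": joint torques, N m; "eef_pos": TCP position; "ee_rot": TCP orientation; "force": force on the tool from outside, world axes, zero at the start; "moment": the same for the moment, N m; "width": finger opening in m.
Only numpy, scipy, OpenCV 4.12 (cv2) and the standard library are available. Lean on these libraries where they do the work, as an engineer would, in place of code of your own. Each camera call takes 0.05 s, during which the arm holds its last target.

## Working session

There is one attempt and no reset: what is moved stays moved. The work goes in short steps, Python scripts to look and compute and a shell command to move; the robot and the scene stay as the last step left them, time stands still between calls to the robot, and variables do not carry over. Pictures are saved under pics/ and viewed, and the job is handed in when it is done.

```bash
ls; mkdir -p pics; cat > h.py <<'E'
import numpy as np, cv2
from station import arm, viewer, spotter
from scipy.spatial.transform import Rotation as R
def att(f):
    a=np.array(f["attitude"],float)
    if a.shape==(3,3): return a
    if a.size==4: return R.from_quat(a).as_matrix()
    return R.from_euler('xyz',a).as_matrix()
def ray(f,p):
    d=att(f)@np.array([(p[0]-f["cx"])/f["fx"],(p[1]-f["cy"])/f["fy"],1.0]); return np.array(f["eye"]),d
def at_z(f,p,z):
    e,d=ray(f,p); return e+d*(z-e[2])/d[2]
def proj(f,X):
    c=att(f).T@(np.array(X)-np.array(f["eye"])); return np.array([f["fx"]*c[0]/c[2]+f["cx"],f["fy"]*c[1]/c[2]+f["cy"]])
def tri(f1,p1,f2,p2):
    e1,d1=ray(f1,p1);e2,d2=ray(f2,p2)
    s=np.linalg.lstsq(np.c_[d1,-d2],e2-e1,rcond=None)[0]
    a=e1+s[0]*d1;b=e2+s[1]*d2
    return (a+b)/2,np.linalg.norm(a-b)
E
python3 - <<'E'
from h import *
print(arm.get_state(), arm.nose_length)
for n in("scene","top"):
    f=viewer.grab_frame(n); cv2.imwrite(f"pics/{n}0.png",f["pixels"])
    print(n,{k:v for k,v in f.items() if k!="pixels"})
    for l in("stand","hook_head","hook_seat","hook_tip","rack","panel_mid","panel_tongue","panel_eye","blank_mid","beaker_mid","cell_mid"):
        print(l,[(np.round(r["at"],1).tolist(),round(r["conf"],2)) for r in spotter.tip_of(n,l)][:4])
E
```

```text
pics
{'t': 0.0, 'q': array([ 1.43014128e+00,  3.59371551e-01,  1.10771257e-02, -3.24330219e-04,
       -1.22411044e+00, -2.88079037e-01]), 'qd': array([-0.0014646 ,  0.00159848, -0.0008227 ,  0.00260246, -0.00036274,
       -0.00132088]), 'joint_efforts': array([ 5.09600013e-04, -5.82728112e+01,  2.93059874e+01,  6.99730039e+00,
        6.95429437e-03, -1.84238720e-04]), 'eef_pos': array([0.2804649 , 0.61347886, 0.24464519]), 'ee_rot': array([ 0.10077825,  1.56915914, -1.89886261]), 'force': array([ 0.08325152,  0.32932228, -0.68175038]), 'moment': array([-0.00205221,  0.00869474,  0.0110988 ]), 'width': 0.08799767495097661} 0.019
scene {'fx': 381.1186768086114, 'fy': 381.1186768086114, 'cx': 251.35866380878264, 'cy': 194.00604034062812, 'eye': array([0.96435954, 0.96630097, 0.60603676]), 'attitude': array([-2.02774781,  0.01101472,  2.68695687])}
stand [([218.0, 217.7], 0.9)]
hook_head [([217.6, 166.9], 0.75)]
hook_seat [([197.4, 170.3], 0.52)]
hook_tip [([179.6, 165.6], 0.66)]
rack [([328.6, 268.5], 0.95)]
panel_mid [([320.0, 210.6], 0.66), ([351.5, 239.9], 0.61), ([396.0, 237.3], 
[... 437 characters left out ...]
0.07081718, 1.56757589]), 'attitude': array([-3.04419377, -0.01827365, -1.58387627])}
stand [([346.3, 213.5], 0.32)]
hook_head [([285.4, 171.1], 0.6), ([169.1, 221.2], 0.55), ([166.4, 209.3], 0.38), ([279.6, 180.0], 0.19)]
hook_seat [([285.8, 158.9], 0.66)]
hook_tip [([345.9, 213.7], 0.61), ([290.3, 146.5], 0.54), ([160.3, 234.7], 0.26)]
rack [([173.0, 224.7], 0.63)]
panel_mid [([162.5, 233.7], 0.54), ([150.2, 271.3], 0.48), ([210.6, 245.1], 0.46)]
panel_tongue [([155.8, 232.6], 0.61), ([143.7, 272.7], 0.53), ([205.9, 240.3], 0.5)]
panel_eye [([145.2, 271.3], 0.65), ([209.2, 243.5], 0.54)]
blank_mid [([167.9, 209.4], 0.56)]
beaker_mid [([157.2, 232.8], 0.63)]
cell_mid [([253.5, 133.6], 0.9)]
```

```bash
python3 - <<'E'
import cv2
a=cv2.imread("pics/scene0.png");b=cv2.imread("pics/top0.png")
cv2.imwrite("pics/s0c.png",cv2.resize(a[120:320,140:440],None,fx=2.66,fy=2.66,interpolation=cv2.INTER_CUBIC))
cv2.imwrite("pics/t0c.png",cv2.resize(b[90:310,110:400],None,fx=2.7,fy=2.7,interpolation=cv2.INTER_CUBIC))
E
```

```text
(no output)
```

View pics/s0c.png

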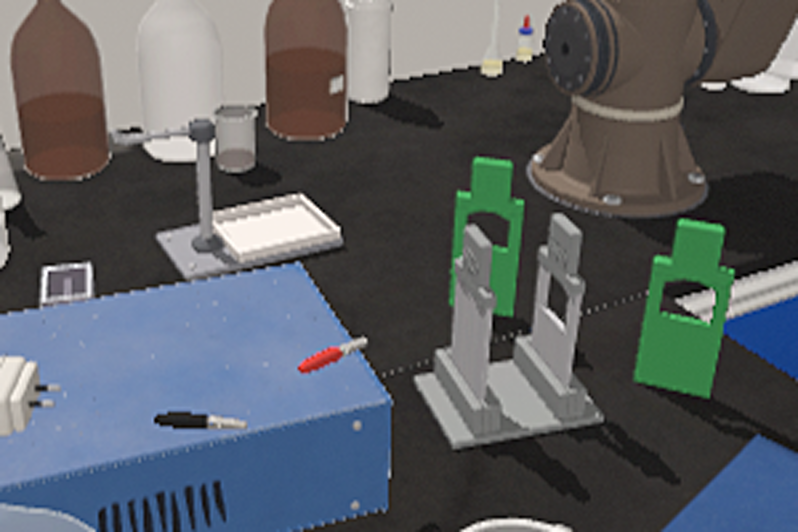

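View pics/t0c.png

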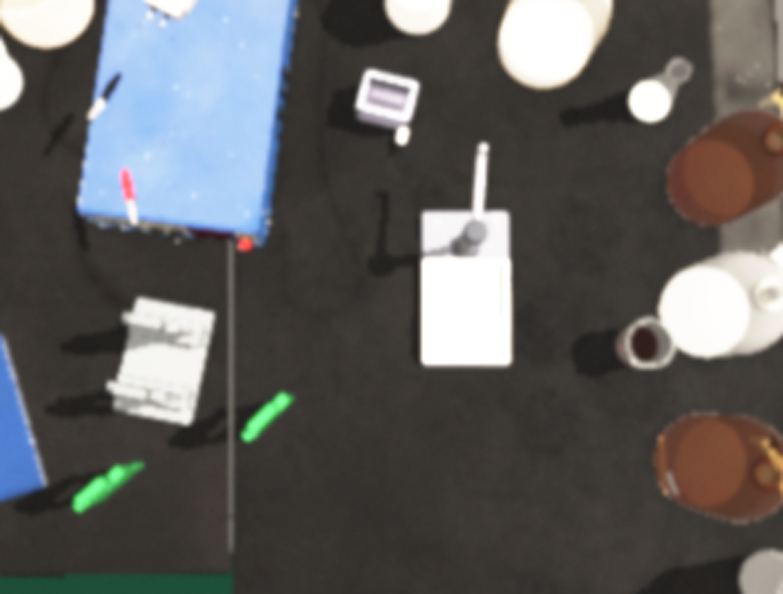

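View pics/scene0.png

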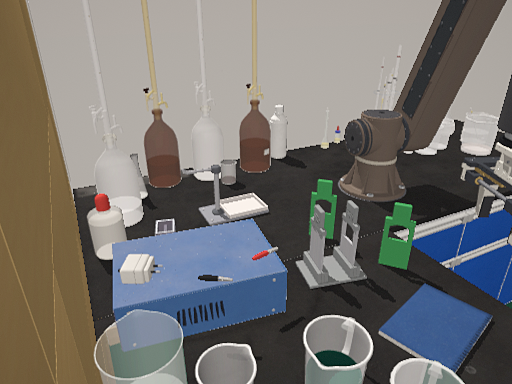

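View pics/top0.png

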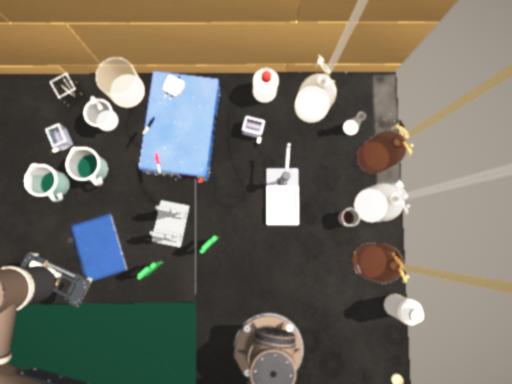

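```bash
cat > look.py <<'E'
from h import *
fs=viewer.grab_frame("scene");ft=viewer.grab_frame("top")
def T(n,a,b):
    X,g=tri(fs,a,ft,b); print(n,X.round(4),"gap",round(g,4))
E
python3 - <<'E'
from look import *
T("head",(217.6,166.9),(285.4,171.1))
T("seat",(197.4,170.3),(285.8,158.9))
T("tip",(179.6,165.6),(290.3,146.5))
T("tongue",(351.9,212.9),(155.8,232.6))
T("rack",(328.6,268.5),(173.0,224.7))
T("cell?",(173.5,235.5),(253.5,133.6))
print("headz",at_z(fs,(217.6,166.9),.172),at_z(ft,(285.4,171.1),.172))
print("tipz",at_z(fs,(179.6,165.6),.175),at_z(ft,(290.3,146.5),.175))
print("tray corners", [at_z(ft,p,.023).round(3)[:2].tolist() for p in [(266,168),(299,168),(266,225),(299,225)]])
print("tong scene",at_z(fs,(351.9,212.9),.168))
print("rackz",at_z(fs,(328.6,268.5),0),at_z(ft,(173,224.7),0))
print("eye",at_z(fs,(351.6,222.9),.132))
print("beaker",at_z(fs,(229,184),0),at_z(ft,(350,216),.08))
print("cell",at_z(fs,(165,227),.05),at_z(ft,(253,128),.066))
t=ft["pixels"][130:240,140:310]; cv2.imwrite("pics/t1.png",cv2.resize(t,None,fx=4.7,fy=4.7,interpolation=cv2.INTER_CUBIC))
s=fs["pixels"][150:290,160:380]; cv2.imwrite("pics/s1.png",cv2.resize(s,None,fx=3.6,fy=3.6,interpolation=cv2.INTER_CUBIC))
E
```

```text
head [ 0.5948 -0.0544  0.17  ] gap 0.0171
seat [ 0.6461 -0.0615  0.1645] gap 0.0045
tip [ 0.6893 -0.0773  0.1811] gap 0.0157
tongue [0.409  0.3613 0.1666] gap 0.0016
rack [ 0.4392  0.3346 -0.0029] gap 0.0032
cell? [0.7641 0.0413 0.0253] gap 0.0023
headz [ 0.59010202 -0.04289179  0.172     ] [ 0.60240055 -0.05779521  0.172     ]
tipz [ 0.69145936 -0.09936175  0.175     ] [ 0.68297691 -0.0751805   0.175     ]
tray corners [[0.637, -0.002], [0.636, -0.121], [0.432, 0.001], [0.43, -0.116]]
tong scene [0.41148884 0.36282906 0.168     ]
rackz [0.44317064 0.33682239 0.        ] [0.43785683 0.33510036 0.        ]
eye [0.39912502 0.35244939 0.132     ]
beaker [ 4.66819802e-01 -2.60986892e-01 -1.11022302e-16] [ 0.45776896 -0.28604241  0.08      ]
cell [0.78280041 0.0252416  0.05      ] [0.77338338 0.04400509 0.066     ]
```

View pics/t1.png

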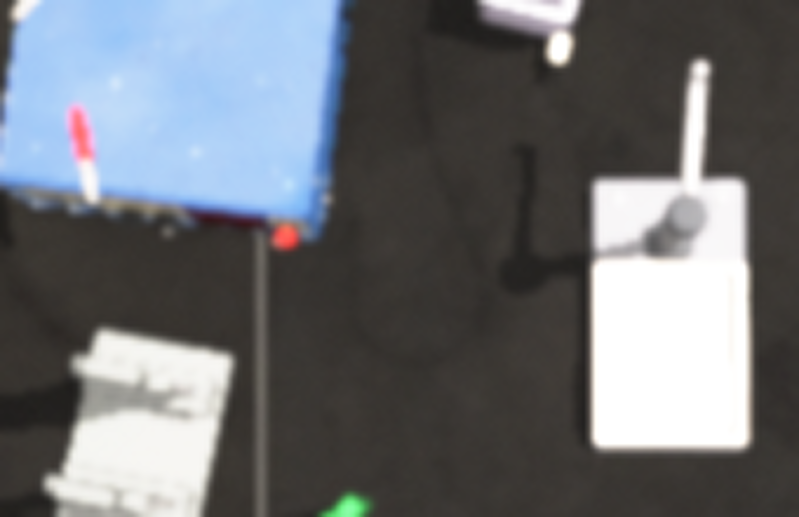

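View pics/s1.png

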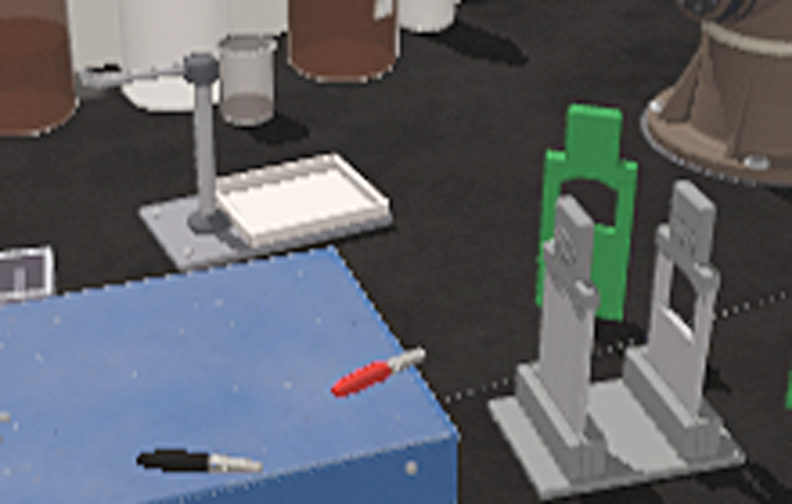

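```bash
cat > a.py <<'E'
from look import *
P=lambda u,v:(140+u/4.7,130+v/4.7)
S=lambda u,v:(160+u/3.6,150+v/3.6)
h=at_z(ft,P(687,215),.172);t=at_z(ft,P(701,67),.178)
print("head",h,"tip",t,"L",np.linalg.norm((t-h)[:2]),"ang",np.degrees(np.arctan2(*(t-h)[[1,0]])))
T("head",S(202,60),P(687,215))
T("tip",S(85,74),P(701,67))
c=[at_z(ft,P(*p),.023)[:2] for p in [(592,262),(750,262),(592,449),(750,449)]]
print(np.round(c,4)); print("tray mid far",(c[0]+c[1])/2,"near",(c[2]+c[3])/2)
b=[at_z(ft,P(*p),.005)[:2] for p in [(593,179),(747,179)]];print("base far edge",np.round(b,4),np.mean(b,0))
# scene tray base corners
for n,p,z in [("near post base axis",(202,218),.01),("tray rim top L",(216,193),.023),("rim far",(338,157),.023),("rim right",(390,207),.023),("rim front",(248,236),.023)]: print(n,at_z(fs,S(*p),z).round(4))
for n,p in [("R tongue top centre",(692,186))]: print(n,at_z(fs,S(*p),.188).round(4))
for a,b in [((674,184),(712,204))]: 
  A=at_z(fs,S(*a),.188);B=at_z(fs,S(*b),.188);print(A,B,np.linalg.norm(A-B))
s=fs["pixels"][190:290,290:370]; cv2.imwrite("pics/s2.png",cv2.resize(s,None,fx=6,fy=6,interpolation=cv2.INTER_CUBIC))
t=ft["pixels"][190:260,135:205]; cv2.imwrite("pics/t2.png",cv2.resize(t,None,fx=8,fy=8,interpolation=cv2.INTER_CUBIC))
E
python3 a.py
```

```text
head [ 0.58711599 -0.05999912  0.172     ] tip [ 0.68982173 -0.07126106  0.178     ] L 0.10332134529075157 ang -6.257628949122933
head [ 0.5881 -0.0606  0.166 ] gap 0.0004
tip [ 0.6899 -0.0715  0.1691] gap 0.0038
[[ 0.5725 -0.0006]
 [ 0.5712 -0.1215]
 [ 0.4301  0.0016]
 [ 0.4286 -0.1182]]
tray mid far [ 0.57188037 -0.06103299] near [ 0.42932331 -0.05826507]
base far edge [[ 0.6394 -0.0032]
 [ 0.6382 -0.1229]] [ 0.63883483 -0.06304917]
near post base axis [ 0.5939 -0.0687  0.01  ]
tray rim top L [ 0.573  -0.0849  0.023 ]
rim far [ 0.4402 -0.1007  0.023 ]
rim right [0.444 0.012 0.023]
rim front [0.5783 0.0025 0.023 ]
R tongue top centre [0.4005 0.3473 0.188 ]
[0.40910476 0.33961861 0.188     ] [0.4054469  0.37307688 0.188     ] 0.033657619971282776
```

View pics/s2.png

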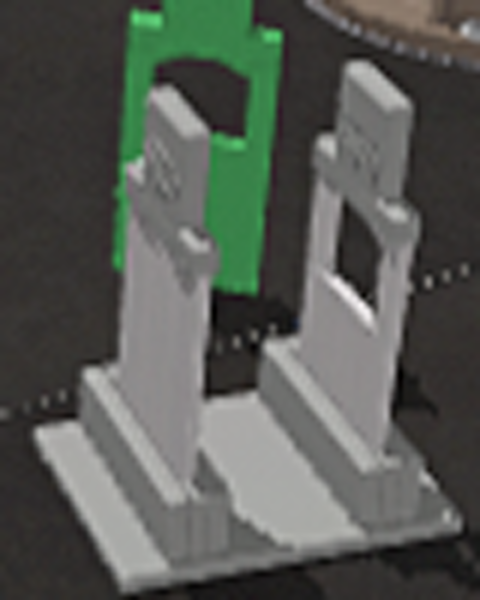

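View pics/t2.png

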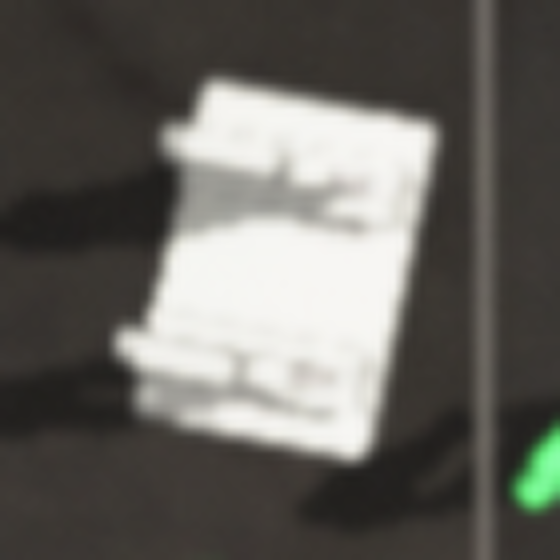

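```bash
cat > b.py <<'E'
from look import *
S=lambda u,v:(290+u/6,190+v/6)
P=lambda u,v:(135+u/8,190+v/8)
c=np.array([at_z(ft,P(*p),.006)[:2] for p in [(208,78),(440,122),(365,465),(135,410)]])
print("rack corners top",c.round(4),"mean",c.mean(0),"sides",[np.linalg.norm(c[i]-c[(i+1)%4]).round(3) for i in range(4)])
for i,j in [(3,0),(2,1),(0,1),(3,2)]:
    d=c[j]-c[i];print("dir",np.degrees(np.arctan2(d[1],d[0])).round(1))
print("tongue top",at_z(fs,S(377,83),.188))
q=[at_z(fs,S(*p),.188)[:2] for p in [(345,66),(368,61),(413,99),(386,108)]];print(np.round(q,4),np.mean(q,0))
q=[at_z(fs,S(*p),.188)[:2] for p in [(148,92),(168,86),(210,128),(185,137)]];print("blank",np.round(q,4),np.mean(q,0))
s=[at_z(fs,S(*p),0)[:2] for p in [(35,435),(125,592),(462,525)]];print("rack scene",np.round(s,4))
for n,p in [("brown",(255,168)),("white",(207,176)),("brown2",(163,182))]: print(n,at_z(fs,p,0))
m=np.array([.4405,.336])
for n,X in [("tongue top guess",[.4,.346,.188]),]: print(proj(fs,X),proj(ft,X))
E
python3 b.py
```

```text
rack corners top [[0.5279 0.3776]
 [0.5068 0.2734]
 [0.354  0.3066]
 [0.3797 0.4089]] mean [0.44210191 0.34162432] sides [np.float64(0.106), np.float64(0.156), np.float64(0.106), np.float64(0.151)]
dir -11.9
dir -12.2
dir -101.4
dir -104.1
tongue top [0.40637578 0.35672166 0.188     ]
[[0.4082 0.3395]
 [0.3973 0.3402]
 [0.4027 0.3735]
 [0.4167 0.3746]] [0.40622606 0.35694032]
blank [[0.49   0.3221]
 [0.4802 0.3215]
 [0.4859 0.3569]
 [0.4984 0.3584]] [0.48863593 0.33973027]
rack scene [[0.5045 0.277 ]
 [0.5278 0.3815]
 [0.3803 0.4093]]
brown [ 0.3071955  -0.35868881  0.        ]
white [ 0.51502509 -0.372296    0.        ]
brown2 [ 0.68698253 -0.39611416  0.        ]
[352.01311406 201.40014659] [159.405396   235.12884179]
```

```bash
python3 -m handwheel '{"gripper":[-0.2,-0.2,-0.2,-0.2,-0.2,-0.2,-0.2,-0.2,-0.2,-0.2,-0.2],"travel":[[0.38,-0.68,0.04],[0.38,-0.68,0.04],[0.38,-0.68,0.04],[0.38,-0.68,0.04],[0.38,-0.68,0.04],[0.38,-0.68,0.04],[0.38,-0.68,0.04],[0.38,-0.68,0.04],[0.38,-0.68,0.04],[0.38,-0.68,0.04],[0.38,-0.68,0.04]],"spin":[0.405,0.405,0.405,0.405,0.405,0.405,0.405,0.405,0.405,0.405,0.405]}'
python3 -m handwheel '{"gripper":[-0.2,-0.2,-0.2,-0.2,-0.2,-0.2,-0.2,-0.2,-0.2,-0.2,-0.2],"travel":[[0.374,-0.682,0],[0.374,-0.682,0],[0.374,-0.682,0],[0.374,-0.682,0],[0.374,-0.682,0],[0.374,-0.682,0],[0.374,-0.682,0],[0.374,-0.682,0],[0.374,-0.682,0],[0.374,-0.682,0],[0.374,-0.682,0]],"spin":[0,0,0,0,0,0,0,0,0,0,0]}'
python3 - <<'E'
from look import *
s=arm.get_state();print(s["q"].round(3),s["force"].round(2))
Rm=R.from_euler('xyz',s["ee_rot"]).as_matrix();print("jaw ang",np.degrees(np.arctan2(Rm[1,2],Rm[0,2])),"x",Rm[:,0].round(3))
cv2.imwrite("pics/s3.png",cv2.resize(fs["pixels"][100:250,130:300],None,fx=3.5,fy=3.5,interpolation=cv2.INTER_CUBIC))
E
```

```text
t: 2.6
eef_pos: [0.4705, 0.2744, 0.2656]
ee_rot: [2.962, 1.571, 1.28]
force: [-0.8, -0.1, 0.2]
width: 0.0352
t: 3.7
eef_pos: [0.6576, -0.0657, 0.2653]
ee_rot: [-1.628, 1.57, 2.975]
force: [0.6, 0.3, 0.8]
width: 0.0354
[ 0.195  0.324  0.008 -0.    -1.254  1.267] [-0.63 -0.15 -0.27]
jaw ang -96.22126885511173 x [ 0.  0. -1.]
```

View pics/s3.png

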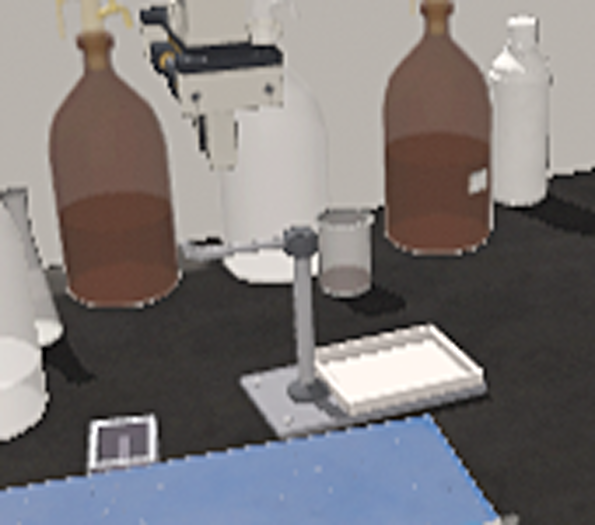

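```bash
python3 -m handwheel '{"gripper":[-0.2,-0.2,-0.2,-0.2,-0.2,-0.2,-0.2],"travel":[[0,-0.004,-0.05],[0,-0.004,-0.1],[0,-0.004,-0.13],[0,-0.004,-0.16],[0,-0.004,-0.18],[0,-0.004,-0.204],[0,-0.004,-0.204]],"spin":[0,0,0,0,0,0,0]}'
python3 - <<'E'
from look import *
cv2.imwrite("pics/s4.png",cv2.resize(fs["pixels"][100:250,130:300],None,fx=3.5,fy=3.5,interpolation=cv2.INTER_CUBIC))
# arc deltas: hook angle a0=-6.26, clockwise
c=np.array([.588,-.0605]);r=.07;a0=-6.26
p=lambda a:c+r*np.array([np.cos(np.radians(a)),np.sin(np.radians(a))])
for k0 in (0,45,90,135):
    e=180-6 if 0 else 45
    print(k0,[ (np.round((p(a0-k0-d)-p(a0-k0))/.5,3).tolist(), round(-d/45,3)) for d in np.arange(5,46,5)])
E
```

```text
t: 4.5
eef_pos: [0.6568, -0.0686, 0.1621]
ee_rot: [-1.467, 1.569, 3.136]
force: [0.5, 0.3, -0.2]
width: 0.0351
0 [([-0.002, -0.012], np.float64(-0.111)), ([-0.005, -0.024], np.float64(-0.222)), ([-0.009, -0.035], np.float64(-0.333)), ([-0.014, -0.047], np.float64(-0.444)), ([-0.019, -0.057], np.float64(-0.556)), ([-0.026, -0.068], np.float64(-0.667)), ([-0.034, -0.077], np.float64(-0.778)), ([-0.042, -0.086], np.float64(-0.889)), ([-0.052, -0.094], np.float64(-1.0))]
45 [([-0.01, -0.007], np.float64(-0.111)), ([-0.02, -0.014], np.float64(-0.222)), ([-0.031, -0.019], np.float64(-0.333)), ([-0.043, -0.023], np.float64(-0.444)), ([-0.054, -0.027], np.float64(-0.556)), ([-0.066, -0.029], np.float64(-0.667)), ([-0.078, -0.031], np.float64(-0.778)), ([-0.091, -0.031], np.float64(-0.889)), ([-0.103, -0.03], np.float64(-1.0))]
90 [([-0.012, 0.002], np.float64(-0.111)), ([-0.024, 0.005], np.float64(-0.222)), ([-0.035, 0.009], np.float64(-0.333)), ([-0.047, 0.014], np.float64(-0.444)), ([-0.057, 0.019], np.float64(-0.556)), ([-0.068, 0.026], np.float64(-0.667)), ([-0.077, 0.034], np.float64(-0.778)), ([-0.086, 0.042], np.float64(-0.889)), ([-0.094, 0.052], np.float64(-1.0))]
135 [([-0.007, 0.01], np.float64(-0.111)), ([-0.014, 0.02], np.float64(-0.222)), ([-0.019, 0.031], np.float64(-0.333)), ([-0.023, 0.043], np.float64(-0.444)), ([-0.027, 0.054], np.float64(-0.556)), ([-0.029, 0.066], np.float64(-0.667)), ([-0.031, 0.078], np.float64(-0.778)), ([-0.031, 0.091], np.float64(-0.889)), ([-0.03, 0.103], np.float64(-1.0))]
```

View pics/s4.png

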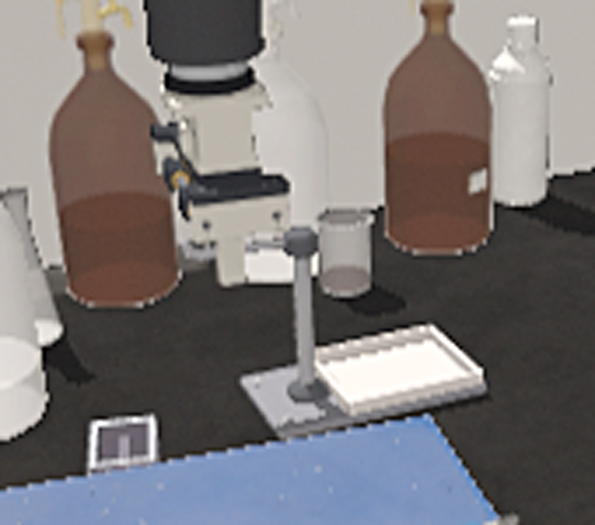

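Fingers straddle the arm without contact. Sweep the first 45° clockwise.

```bash
python3 -m handwheel '{"gripper":[-0.4,-0.4,-0.4,-0.4,-0.4,-0.4,-0.4,-0.4,-0.4,-0.4],"travel":[[-0.002,-0.012,0],[-0.005,-0.024,0],[-0.009,-0.035,0],[-0.014,-0.047,0],[-0.019,-0.057,0],[-0.026,-0.068,0],[-0.034,-0.077,0],[-0.042,-0.086,0],[-0.052,-0.094,0],[-0.052,-0.094,0]],"spin":[-0.111,-0.222,-0.333,-0.444,-0.556,-0.667,-0.778,-0.889,-1,-1]}'
python3 - <<'E'
from look import *
cv2.imwrite("pics/s5.png",cv2.resize(fs["pixels"][100:250,130:300],None,fx=3.5,fy=3.5,interpolation=cv2.INTER_CUBIC))
E
```

```text
t: 5.6
eef_pos: [0.6318, -0.1163, 0.1647]
ee_rot: [2.567, 1.569, 0.098]
force: [0.1, 0.3, 0.4]
width: 0.0263
```

View pics/s5.png

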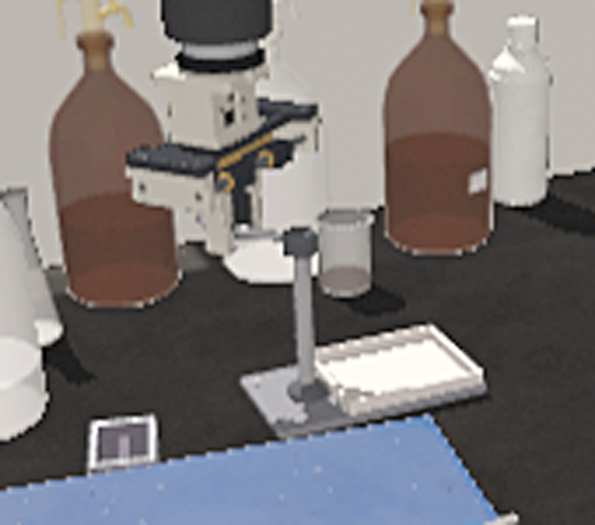

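```bash
python3 -m handwheel '{"gripper":[-0.4,-0.4,-0.4,-0.4,-0.4,-0.4,-0.4,-0.4,-0.4,-0.4],"travel":[[-0.01,-0.007,0],[-0.02,-0.014,0],[-0.031,-0.019,0],[-0.043,-0.023,0],[-0.054,-0.027,0],[-0.066,-0.029,0],[-0.078,-0.031,0],[-0.091,-0.031,0],[-0.103,-0.03,0],[-0.103,-0.03,0]],"spin":[-0.111,-0.222,-0.333,-0.444,-0.556,-0.667,-0.778,-0.889,-1,-1]}'
python3 -m handwheel '{"gripper":[-0.4,-0.4,-0.4,-0.4,-0.4,-0.4,-0.4,-0.4,-0.4,-0.4],"travel":[[-0.012,0.002,0],[-0.024,0.005,0],[-0.035,0.009,0],[-0.047,0.014,0],[-0.057,0.019,0],[-0.068,0.026,0],[-0.077,0.034,0],[-0.086,0.042,0],[-0.094,0.052,0],[-0.094,0.052,0]],"spin":[-0.111,-0.222,-0.333,-0.444,-0.556,-0.667,-0.778,-0.889,-1,-1]}'
python3 - <<'E'
from look import *
c=np.array([.588,-.0605]);s=arm.get_state()
d=s["eef_pos"][:2]-c;Rm=R.from_euler('xyz',s["ee_rot"]).as_matrix()
print("r",np.linalg.norm(d),"ang",np.degrees(np.arctan2(d[1],d[0])),"jaw",np.degrees(np.arctan2(Rm[1,2],Rm[0,2])),s["q"].round(2))
cv2.imwrite("pics/s6.png",cv2.resize(fs["pixels"][100:250,130:300],None,fx=3.5,fy=3.5,interpolation=cv2.INTER_CUBIC))
a1=180-.9
p=c+.07*np.array([np.cos(np.radians(a1)),np.sin(np.radians(a1))]);print("target",p)
E
```

```text
t: 6.7
eef_pos: [0.5803, -0.1309, 0.1642]
ee_rot: [-2.976, 1.57, 0.056]
force: [0.1, 0.5, -0.5]
width: 0.0265
t: 7.7
eef_pos: [0.5335, -0.1048, 0.164]
ee_rot: [-2.404, 1.57, -0.156]
force: [-0.2, -0.5, -0.2]
width: 0.0264
r 0.07047114388950874 ang -140.7171815761442 jaw 128.94858027766972 [ 0.17  0.21 -0.39  0.   -0.96 -1.06]
target [ 0.51800864 -0.05940049]
```

View pics/s6.png

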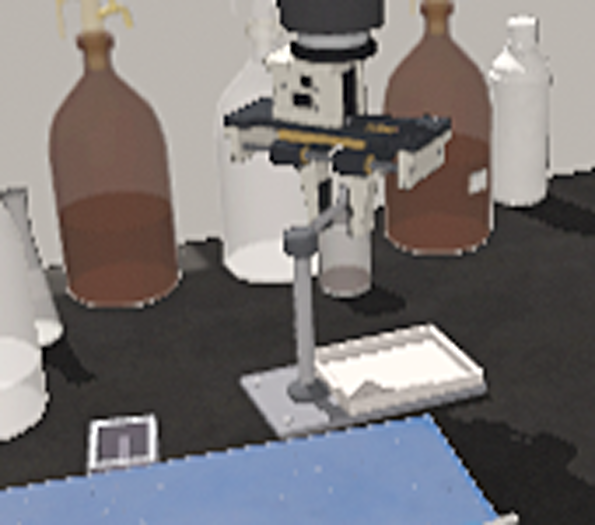

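```bash
python3 -m handwheel '{"gripper":[-0.4,-0.4,-0.4,-0.4,-0.4,-0.4,-0.4,-0.4,-0.4,-1,-1,-1,-1,-1,-1],"travel":[[-0.007,0.01,0],[-0.014,0.02,0],[-0.019,0.031,0],[-0.023,0.043,0],[-0.027,0.054,0],[-0.029,0.066,0],[-0.031,0.078,0],[-0.031,0.091,0],[-0.031,0.091,0],[-0.031,0.091,0],[-0.031,0.091,0],[-0.031,0.091,0],[-0.031,0.091,0],[-0.031,0.091,0],[-0.031,0.091,0]],"spin":[-0.111,-0.222,-0.333,-0.444,-0.556,-0.667,-0.778,-0.886,-0.886,-0.886,-0.886,-0.886,-0.886,-0.886,-0.886]}' 6
python3 -m handwheel '{"gripper":[-0.3,-0.3,-0.3,-0.3,-0.3,-0.3,-0.3,-0.3],"travel":[[0,0,0],[0,0,0],[0,0,0],[0,0,0.05],[0,0,0.1],[0,0,0.15],[0,0,0.2],[0,0,0.2]],"spin":[0,0,0,0,0,0,0,0]}'

```

```text
t: 9.3
eef_pos: [0.5173, -0.0597, 0.1634]
ee_rot: [1.658, 1.57, -3.075]
force: [-2.6, -1.4, -0.0]
width: 0.0093
t: 10.1
eef_pos: [0.5197, -0.0595, 0.2674]
ee_rot: [-1.468, 1.564, 0.082]
force: [0.3, 0.1, -0.2]
width: 0.0308
```

```bash
python3 -m handwheel '{"gripper":[0,0,0,0,0,0,0,0,0,0,0],"travel":[[-0.232,0.827,0],[-0.232,0.827,0],[-0.232,0.827,0],[-0.232,0.827,0],[-0.232,0.827,0],[-0.232,0.827,0],[-0.232,0.827,0],[-0.232,0.827,0],[-0.232,0.827,0],[-0.232,0.827,0],[-0.232,0.827,0]],"spin":[1,1,1,1,1,1,1,1,1,1,1]}'
python3 -m handwheel '{"gripper":[0,0,0,0,0,0,0],"travel":[[0,0,0],[0,0,0],[0,0,0],[0,0,0],[0,0,0],[0,0,0],[0,0,0]],"spin":[0.751,0.751,0.751,0.751,0.751,0.751,0.751]}'
cat > c.py <<'E'
from look import *
s=arm.get_state();Rm=R.from_euler('xyz',s["ee_rot"]).as_matrix()
print(s["eef_pos"].round(4),"jaw",np.degrees(np.arctan2(Rm[1,2],Rm[0,2])),s["q"].round(2))
cv2.imwrite("pics/s7.png",cv2.resize(fs["pixels"][110:290,190:400],None,fx=3.6,fy=3.3,interpolation=cv2.INTER_CUBIC))
cv2.imwrite("pics/t7.png",cv2.resize(ft["pixels"][130:250,130:310],None,fx=4.4,fy=4.4,interpolation=cv2.INTER_CUBIC))
E
python3 c.py
```

```text
t: 11.2
eef_pos: [0.4012, 0.3543, 0.2628]
ee_rot: [1.733, 1.57, -2.214]
force: [-0.5, -0.6, -0.0]
width: 0.0437
t: 11.9
eef_pos: [0.4019, 0.3534, 0.2636]
ee_rot: [-1.691, 1.571, 1.23]
force: [0.0, 0.6, -0.4]
width: 0.0436
[0.4017 0.3536 0.2636] jaw 167.45176765685866 [ 1.09  0.12 -0.27 -0.   -1.19 -1.31]
```

View pics/s7.png

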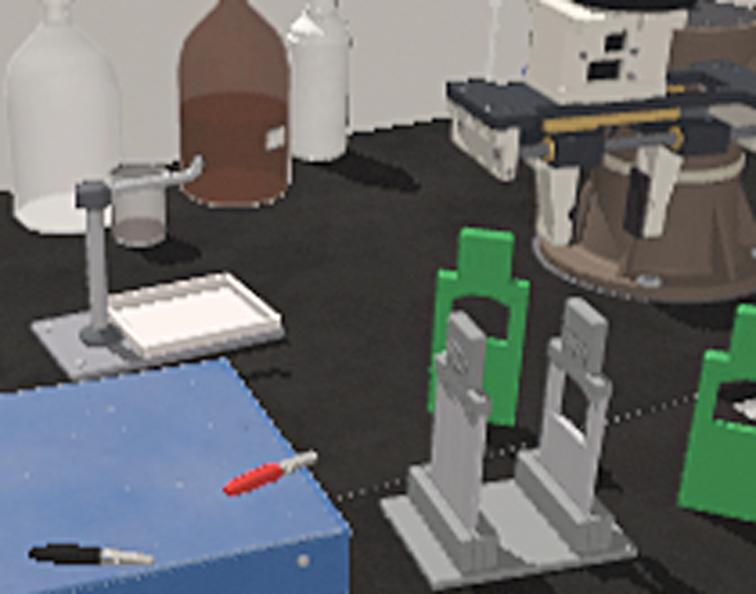

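View pics/t7.png

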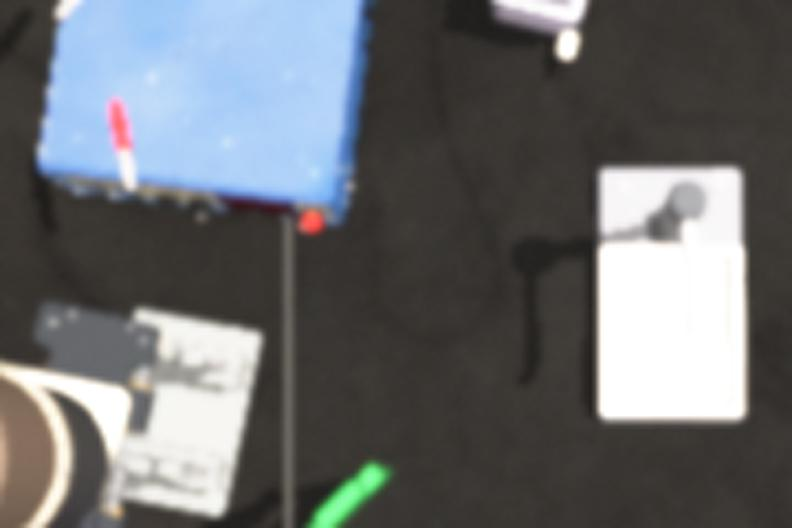

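```bash
python3 -m handwheel '{"gripper":[0,0,0,0,0,0,0],"travel":[[0.003,0.004,-0.05],[0.003,0.004,-0.09],[0.003,0.004,-0.12],[0.003,0.004,-0.15],[0.003,0.004,-0.17],[0.003,0.004,-0.183],[0.003,0.004,-0.183]],"spin":[0,0,0,0,0,0,0]}'
python3 c.py
```

```text
t: 12.7
eef_pos: [0.403, 0.3556, 0.1714]
ee_rot: [1.236, 1.57, -2.122]
force: [-0.9, 0.5, -0.0]
width: 0.0439
[0.4034 0.3561 0.1725] jaw 167.57805584256892 [ 1.09  0.2  -0.39  0.   -0.98 -1.3 ]
```

View pics/s7.png

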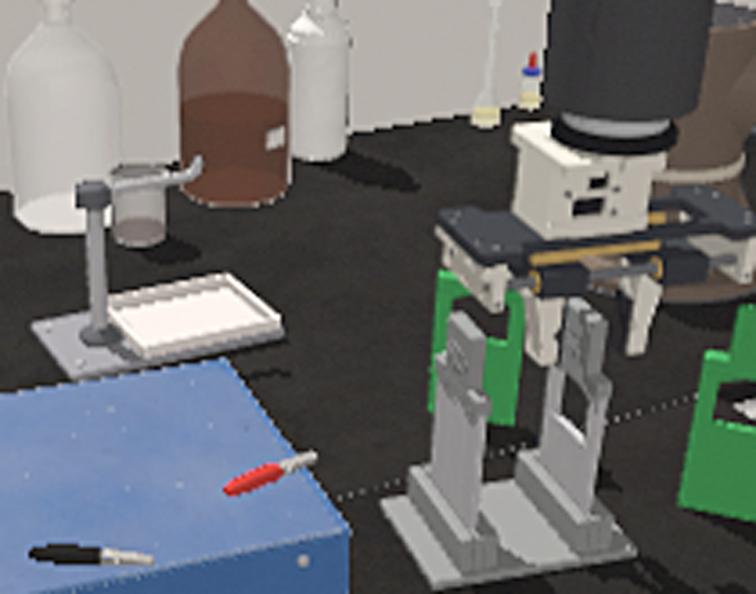

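```bash
python3 -m handwheel '{"gripper":[-1,-1,-1,-1,-1,-1,-1,-1],"travel":[[0,0,0],[0,0,0],[0,0,0],[0,0,0],[0,0,0],[0,0,0],[0,0,0],[0,0,0]],"spin":[0,0,0,0,0,0,0,0]}' 30
python3 c.py
```

```text
t: 13.6
eef_pos: [0.4033, 0.3559, 0.1722]
ee_rot: [-2.567, 1.571, 0.358]
force: [0.2, -0.6, 2.0]
width: 0.0119
[0.4033 0.3559 0.1722] jaw 167.58256828043477 [ 1.09  0.2  -0.39  0.   -0.98 -1.3 ]
```

View pics/s7.png

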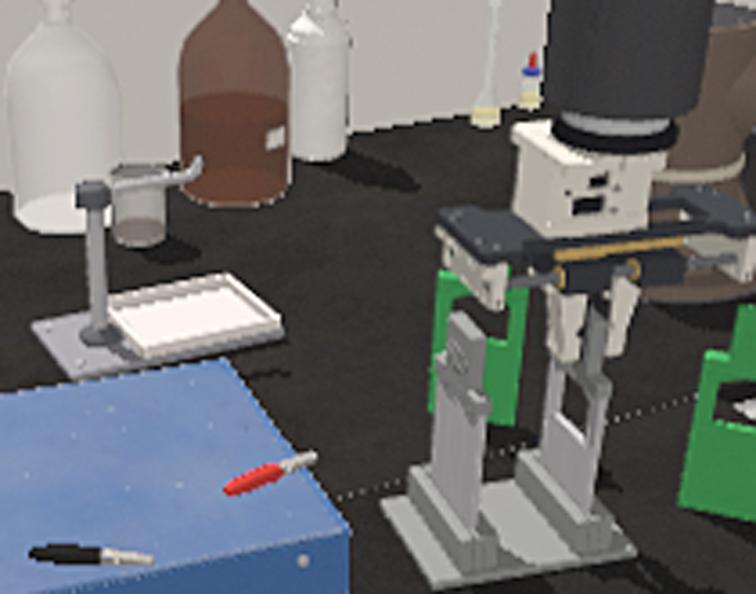

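```bash
python3 -m handwheel '{"gripper":[-1,-1,-1,-1,-1,-1,-1,-1,-1,-1,-1,-1],"travel":[[0,0,0.02],[0,0,0.05],[0,0,0.09],[0,0,0.14],[0,0,0.2],[0,0,0.26],[0,0,0.32],[0,0,0.38],[0,0,0.42],[0,0,0.456],[0,0,0.456],[0,0,0.456]],"spin":[0,0,0,0,0,0,0,0,0,0,0,0]}'
python3 c.py
```

```text
t: 14.9
eef_pos: [0.4028, 0.3557, 0.3996]
ee_rot: [0.002, 1.57, 2.927]
force: [-0.5, -0.1, -3.4]
width: 0.0118
[0.4027 0.3555 0.3987] jaw 167.57995964669456 [ 1.09  0.07 -0.02 -0.   -1.48 -1.3 ]
```

```bash
python3 -c "
import cv2
from h import *
f=viewer.grab_frame('scene');cv2.imwrite('pics/s8.png',cv2.resize(f['pixels'][60:290,240:440],None,fx=2.6,fy=2.6,interpolation=cv2.INTER_CUBIC))"
```

```text
(no output)
```

View pics/s8.png

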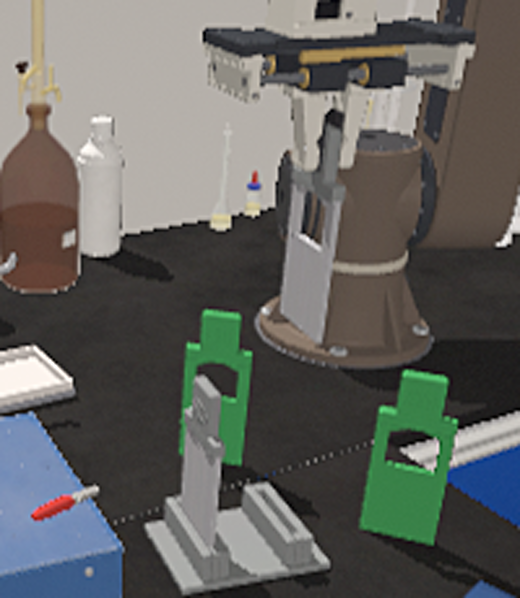

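```bash
python3 -m handwheel '{"gripper":[-1,-1,-1,-1,-1,-1,-1,-1,-1,-1,-1,-1,-1,-1],"travel":[[0.006,-0.05,0],[0.015,-0.12,0],[0.023,-0.19,0],[0.031,-0.26,0],[0.04,-0.33,0],[0.048,-0.4,0],[0.057,-0.47,0],[0.065,-0.54,0],[0.074,-0.61,0],[0.082,-0.68,0],[0.09,-0.74,0],[0.096,-0.79,0],[0.1,-0.828,0],[0.1,-0.828,0]],"spin":[0.02,0.04,0.06,0.08,0.1,0.12,0.14,0.16,0.18,0.2,0.22,0.24,0.256,0.256]}'
cat > d.py <<'E'
import sys
from look import *
s=arm.get_state();Rm=R.from_euler('xyz',s["ee_rot"]).as_matrix()
print(s["t"],s["eef_pos"].round(4),"jaw",np.degrees(np.arctan2(Rm[1,2],Rm[0,2])),s["q"].round(2),s["force"].round(1))
cv2.imwrite(sys.argv[1],cv2.resize(fs["pixels"][90:240,190:320],None,fx=4,fy=4,interpolation=cv2.INTER_CUBIC))
E
python3 d.py pics/d1.png
```

```text
t: 16.45
eef_pos: [0.4528, -0.0599, 0.3991]
ee_rot: [0.388, 1.569, -2.771]
force: [-0.3, -0.1, -1.7]
width: 0.0118
16.55 [ 0.4529 -0.0584  0.3993] jaw 179.009835435359 [ 0.3  -0.08 -0.16 -0.   -1.49 -0.32] [ 0.3 -0.3 -2.2]
```

View pics/d1.png

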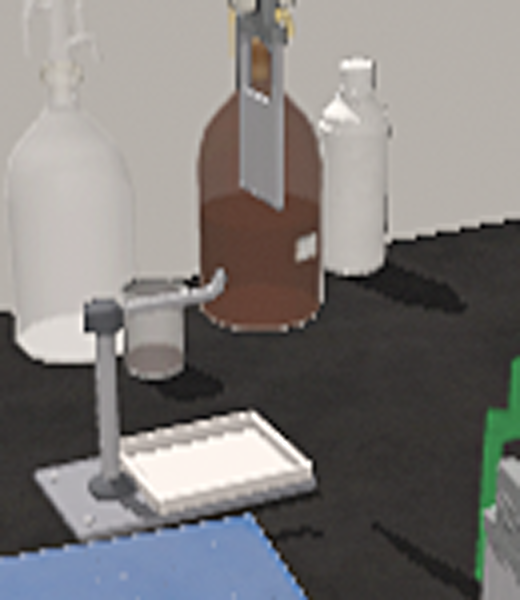

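```bash
cat > e.py <<'E'
from look import *
C=lambda u,v:(190+u/4,90+v/4)
def at_x(f,p,x):
    e,d=ray(f,p);return e+d*(x-e[0])/d[0]
for z in (.2351,): print([at_z(fs,C(*p),z).round(4) for p in [(241,186),(280,208)]])
print([at_x(fs,C(*p),.4529).round(4) for p in [(240,184),(280,208)]])
print("tip",at_z(fs,C(218,280),.175), "head",at_z(fs,C(104,305),.172))
print("pred corners",[(4*(proj(fs,[.4529,y,.2351])-[190,90])).round(0) for y in (-.0584-.035,-.0584+.035)])
print("pred tip",(4*(proj(fs,[.488,-.0589,.175])-[190,90])).round(0),"head",(4*(proj(fs,[.588,-.0605,.172])-[190,90])).round(0))
E
python3 e.py
```

```text
[array([ 0.4576, -0.0877,  0.2351]), array([ 0.4553, -0.0244,  0.2351])]
[array([ 0.4529, -0.0994,  0.2328]), array([ 0.4529, -0.0291,  0.2333])]
tip [ 0.4966519  -0.05033326  0.175     ] head [ 0.5924949  -0.05004604  0.172     ]
pred corners [array([243., 183.]), array([283., 208.])]
pred tip [223. 275.] head [105. 299.]
```

```bash
python3 -m handwheel '{"gripper":[-1,-1,-1,-1,-1,-1,-1,-1,-1,-1],"travel":[[0,0,-0.04],[0,0,-0.09],[0,0,-0.14],[0,0,-0.19],[0,0,-0.24],[0,0,-0.28],[0,0,-0.31],[0,0,-0.334],[0,0,-0.334],[0,0,-0.334]],"spin":[0,0,0,0,0,0,0,0,0,0]}'
python3 d.py pics/d2.png
```

```text
t: 17.65
eef_pos: [0.4535, -0.0578, 0.2335]
ee_rot: [2.542, 1.57, -0.615]
force: [-0.0, 0.6, -1.8]
width: 0.0119
17.75 [ 0.4538 -0.0579  0.234 ] jaw 179.1272302720275 [ 0.31  0.   -0.46  0.   -1.11 -0.32] [-0.3 -0.1 -2.1]
```

View pics/d2.png

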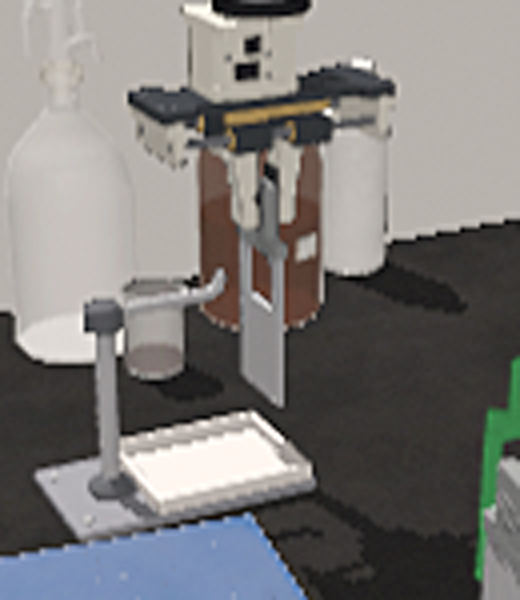

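```bash
python3 -m handwheel '{"gripper":[-1,-1,-1,-1,-1],"travel":[[0.02,0,-0.004],[0.04,-0.001,-0.004],[0.06,-0.001,-0.004],[0.08,-0.001,-0.004],[0.08,-0.001,-0.004]],"spin":[0,0,0,0,0]}'
python3 d.py pics/d3.png
```

```text
t: 18.25
eef_pos: [0.4947, -0.0587, 0.2307]
ee_rot: [0.777, 1.57, -2.38]
force: [1.3, 0.5, -1.6]
width: 0.0119
18.35 [ 0.4932 -0.0587  0.2306] jaw 179.0751555281623 [ 0.28  0.07 -0.39 -0.   -1.1  -0.29] [-0.  -0.1 -2.3]
```

View pics/d3.png

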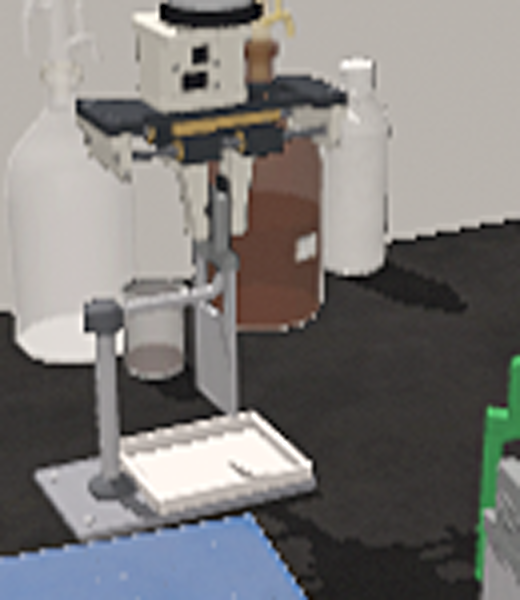

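```bash
python3 -m handwheel '{"gripper":[-1,-1,-1,-1,-1],"travel":[[0.02,0,0],[0.04,0,0],[0.06,-0.001,0],[0.075,-0.001,0],[0.075,-0.001,0]],"spin":[0,0,0,0,0]}'
python3 d.py pics/d4.png
python3 - <<'E'
from look import *
cv2.imwrite("pics/d4z.png",cv2.resize(fs["pixels"][135:200,205:265],None,fx=9,fy=9,interpolation=cv2.INTER_CUBIC))
E
```

```text
t: 18.85
eef_pos: [0.5317, -0.0591, 0.2307]
ee_rot: [0.509, 1.57, -2.648]
force: [-0.5, 0.3, -2.1]
width: 0.012
18.95 [ 0.5306 -0.0592  0.2307] jaw 179.08654360619673 [ 0.26  0.14 -0.32 -0.   -1.11 -0.27] [ 0.2 -0.1 -1.8]
```

View pics/d4z.png

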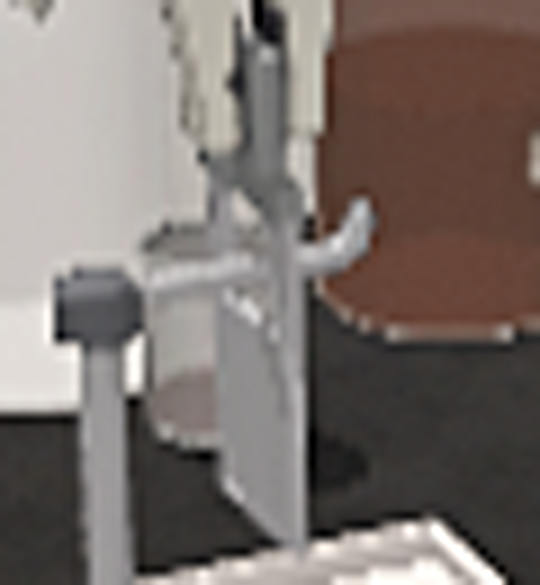

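```bash
python3 -m handwheel '{"gripper":[-1,-1,-1,-1,-1,-1],"travel":[[0,0,-0.01],[0,0,-0.02],[0,0,-0.03],[0,0,-0.038],[0,0,-0.038],[0,0,-0.038]],"spin":[0,0,0,0,0,0]}'
python3 -m handwheel '{"gripper":[-1,-1,-1],"travel":[[0,0,-0.002],[0,0,-0.004],[0,0,-0.004]],"spin":[0,0,0]}'
python3 - <<'E'
from look import *
s=arm.get_state();print(s["force"],s["moment"],s["eef_pos"])
cv2.imwrite("pics/d5z.png",cv2.resize(fs["pixels"][135:200,205:265],None,fx=9,fy=9,interpolation=cv2.INTER_CUBIC))
E
```

```text
t: 19.65
eef_pos: [0.5307, -0.0591, 0.212]
ee_rot: [0.532, 1.571, -2.625]
force: [-0.1, 0.3, -2.3]
width: 0.012
t: 19.95
eef_pos: [0.5306, -0.0591, 0.21]
ee_rot: [-1.267, 1.571, 1.859]
force: [0.4, -0.2, -2.6]
width: 0.0118
[ 0.23462569 -0.46581088 -2.00372076] [ 0.02345194 -0.01053375 -0.05703819] [ 0.53068421 -0.05913318  0.21011291]
```

View pics/d5z.png

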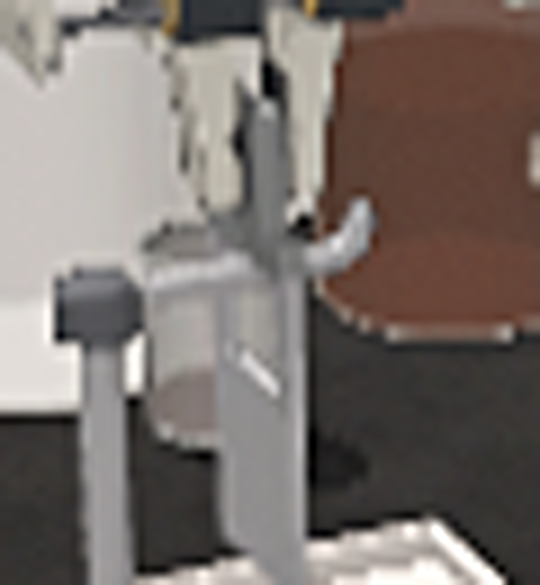

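```bash
python3 -m handwheel '{"gripper":[-1,-1,-1],"travel":[[0,0,-0.001],[0,0,-0.002],[0,0,-0.002]],"spin":[0,0,0]}'; python3 -m handwheel '{"gripper":[-1,-1,-1],"travel":[[0,0,-0.001],[0,0,-0.002],[0,0,-0.002]],"spin":[0,0,0]}'; python3 -m handwheel '{"gripper":[-1,-1,-1],"travel":[[0,0,-0.001],[0,0,-0.002],[0,0,-0.002]],"spin":[0,0,0]}'; python3 -c "
from h import *
print(arm.get_state()['moment'])"
```

```text
t: 20.35
eef_pos: [0.5306, -0.0591, 0.209]
ee_rot: [0.169, 1.571, -2.989]
force: [1.5, 0.7, -2.2]
width: 0.0121
t: 20.65
eef_pos: [0.5307, -0.0591, 0.2081]
ee_rot: [2.371, 1.571, -0.786]
force: [-1.0, -0.2, -1.2]
width: 0.0116
t: 20.95
eef_pos: [0.5308, -0.0592, 0.2079]
ee_rot: [2.898, 1.57, -0.259]
force: [-3.8, 0.4, 4.9]
width: 0.0118
[ 0.47837487  1.14296962 -0.01235486]
```

```bash
python3 -m handwheel '{"gripper":[-1,-1,-1],"travel":[[0,0,0],[0,0,0],[0,0,0]],"spin":[0,0,0]}'; python3 - <<'E'
from look import *
for i in range(3):
    s=arm.get_state();print(s["force"].round(2),s["moment"].round(3),s["eef_pos"].round(4));viewer.grab_frame("top")
cv2.imwrite("pics/d6z.png",cv2.resize(fs["pixels"][135:220,200:270],None,fx=7,fy=7,interpolation=cv2.INTER_CUBIC))
E
```

```text
t: 21.25
eef_pos: [0.5308, -0.0592, 0.2079]
ee_rot: [3.005, 1.57, -0.152]
force: [-3.2, 1.2, 5.3]
width: 0.0117
[-3.72  0.94  6.2 ] [ 0.406  1.173 -0.004] [ 0.5308 -0.0592  0.2079]
[-2.34  0.81  6.  ] [ 0.492  1.137 -0.036] [ 0.5307 -0.0592  0.2079]
[-2.93  0.74  6.14] [0.51  1.151 0.04 ] [ 0.5307 -0.0592  0.2079]
```

View pics/d6z.png

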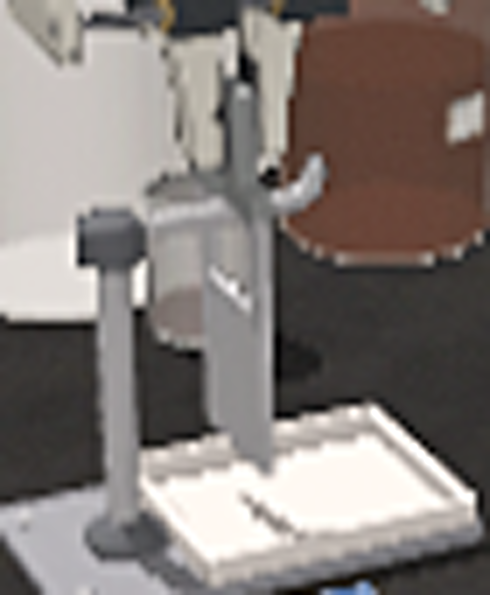

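```bash
python3 -m handwheel '{"gripper":[-1,-1,-0.6,-0.55,-0.5,-0.5,-0.5],"travel":[[0,0,0.002],[0,0,0.002],[0,0,0.002],[0,0,0.002],[0,0,0.002],[0,0,0.002],[0,0,0.002]],"spin":[0,0,0,0,0,0,0]}' 5; python3 - <<'E'
from look import *
s=arm.get_state();print(s["force"].round(2),s["moment"].round(3),s["eef_pos"].round(4))
cv2.imwrite("pics/d7z.png",cv2.resize(fs["pixels"][135:220,200:270],None,fx=7,fy=7,interpolation=cv2.INTER_CUBIC))
E
```

```text
t: 22.2
eef_pos: [0.5307, -0.0592, 0.208]
ee_rot: [0.38, 1.571, -2.777]
force: [-0.0, 0.5, 0.6]
width: 0.0217
[-0.09  0.49  0.01] [ 0.097 -0.035  0.035] [ 0.5307 -0.0591  0.208 ]
```

View pics/d7z.png

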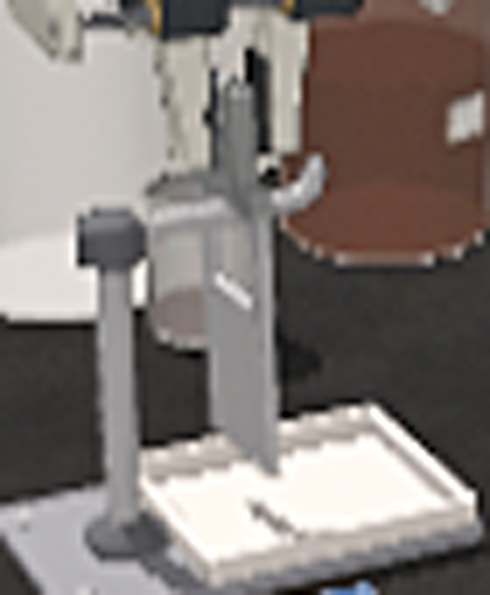

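```bash
python3 -m handwheel '{"gripper":[-0.1,-0.1,-0.1,-0.1,-0.1,-0.1,-0.1,-0.1,-0.1,-0.1,-0.1],"travel":[[0,0,0],[0,0,0],[0,0,0],[0,0,0.02],[0,0,0.05],[0,0,0.09],[0,0,0.14],[0,0,0.2],[0,0,0.26],[0,0,0.3],[0,0,0.3]],"spin":[0,0,0,0,0,0,0,0,0,0,0]}'
python3 -m handwheel '{"gripper":[-0.1,-0.1,-0.1,-0.1,-0.1,-0.1],"travel":[[-0.04,0.08,0],[-0.08,0.16,0],[-0.1,0.24,0],[-0.12,0.32,0],[-0.14,0.4,0],[-0.14,0.4,0]],"spin":[0,0,0,0,0,0]}'
cat > f.py <<'E'
from look import *
cv2.imwrite("pics/f1.png",cv2.resize(fs["pixels"][135:265,200:370],None,fx=4.5,fy=4.5,interpolation=cv2.INTER_CUBIC))
cv2.imwrite("pics/f2.png",cv2.resize(ft["pixels"][110:250,130:360],None,fx=3.4,fy=3.4,interpolation=cv2.INTER_CUBIC))
E
python3 f.py
```

```text
t: 23.4
eef_pos: [0.5318, -0.0593, 0.3623]
ee_rot: [-3.07, 1.565, 0.056]
force: [0.6, -0.2, -0.9]
width: 0.0391
t: 24.0
eef_pos: [0.4595, 0.1443, 0.358]
ee_rot: [-1.297, 1.57, 1.833]
force: [-0.1, -0.7, -0.2]
width: 0.0396
```

View pics/f1.png

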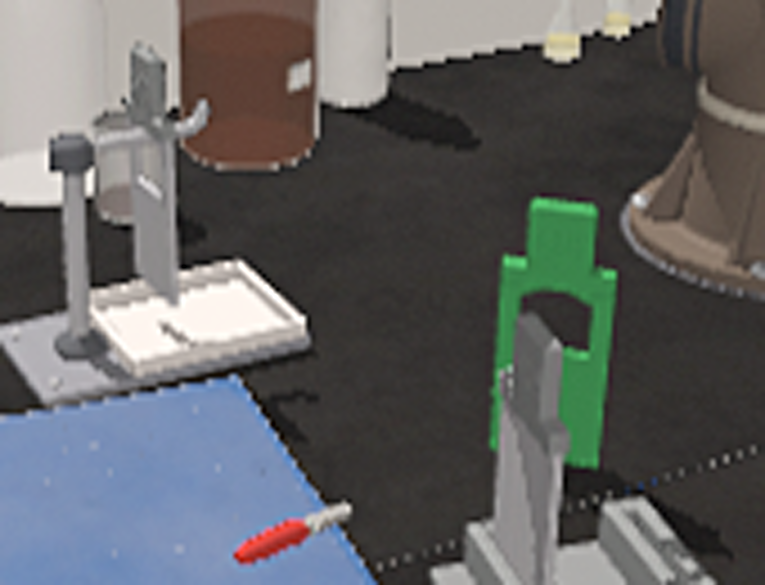

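View pics/f2.png

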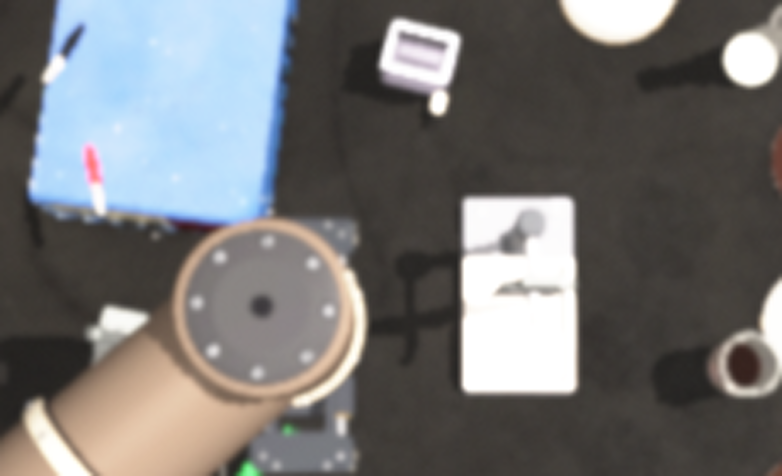

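```bash
python3 -m handwheel '{"gripper":[-0.1,-0.1,-0.1,-0.1,-0.1,-0.1,-0.1,-0.1,-0.1,-0.1],"travel":[[0,0,0],[0,0,0],[0,0,0],[0,0,0],[0,0,0],[0,0,0],[0,0,0],[0,0,0],[0,0,0],[0,0,0]],"spin":[0,0,0,0,0,0,0,0,0,0]}'
python3 - <<'E'
from look import *
C=fs["pixels"][135:215,200:260]
cv2.imwrite("pics/g1.png",cv2.resize(C,None,fx=7.5,fy=7.5,interpolation=cv2.INTER_CUBIC))
arm_a=C.copy()
for i in range(4): f=viewer.grab_frame("scene")
print("max change",np.abs(f["pixels"][135:215,200:260].astype(int)-arm_a).mean())
E
```

```text
t: 25.1
eef_pos: [0.4606, 0.1409, 0.3581]
ee_rot: [0.883, 1.571, -2.274]
force: [-0.3, -0.8, -0.7]
width: 0.0394
max change 0.7534722222222222
```

View pics/g1.png

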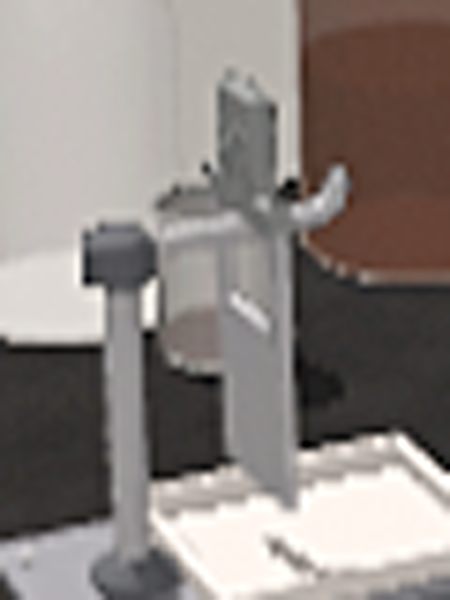

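```bash
python3 -m handwheel '{"gripper":[-0.1,-0.1,-0.1,-0.1,-0.1,-0.1,-0.1,-0.1,-0.1,-0.1],"travel":[[0,0,0],[0,0,0],[0,0,0],[0,0,0],[0,0,0],[0,0,0],[0,0,0],[0,0,0],[0,0,0],[0,0,0]],"spin":[0,0,0,0,0,0,0,0,0,0]}' >/dev/null
python3 - <<'E'
from h import *
fr=[viewer.grab_frame("scene")["pixels"].astype(int) for _ in range(8)]
for k in range(1,8): print(np.abs(fr[k]-fr[0])[140:210,220:245].mean().round(2),np.abs(fr[k]-fr[0])[250:300,100:200].mean().round(2))
print(arm.get_state()["t"])
E
```

```text
0.71 0.67
0.72 0.67
0.73 0.68
0.73 0.66
0.72 0.67
0.72 0.66
0.72 0.68
26.8
```

Still (only camera noise). Handing in.

```bash
python3 -c "
from station import arm
print(arm.job_done())"
```

```text
the job is handed in; nothing more can be done
None
```

The job is done and handed in at about 27 s. The hook points over the tray and the windowed panel hangs on it by its window, upright to within an estimated 2°.

- **Hook:** I turned it about 175° clockwise with the fingers straddling the arm. I then set the angle by closing the jaws lightly on the arm, in line with the tray's middle line.
- **Panel:** I gripped the grey windowed panel by its tongue and lifted it over the green look-alike. I passed its window over the hook tip and lowered it until the force reading showed contact at the expected height. After release I backed the robot away.

**Last checks:**
- The panel hung still over the tray: successive pictures differed only by camera noise. It rests about 57 mm from the post.
- The hook's shadow ran parallel to the tray sides after turning. I did not measure its angle again after hanging the panel.
- The blank panel was still in the rack. The beaker and violet cell looked undisturbed in the final pictures.
- No force reading went above about 7 N.

**Disagreements:**
- The scene camera placed the tongues about 7 mm from where the top camera's rack pose put them. It also placed the hook head about 1 cm off, so I took the hook position from the top camera and my own jaw readings.
- The panel's sideways centring on the hook is only known to a few millimetres.

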